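# Couple the baby monitor to its table mount

### The job

The baby monitor is parked, locked, on one ball stud. Raise its lock handle, lift the monitor off and lower it gently over the ball of the other, empty stud, which stands a little off the middle of its disc, so feel for it; press it fully home, then press the handle down until it snaps shut and stays locked. Do not load the handle or the empty stud with more than about 3 kg, and leave the jar, the teether and the rattle where they are.

Things in the scene. Friction and masses are not known exactly. Their poses are not given: they have to be found in the camera images.
- monitor: Baby monitor camera, white plastic, about 0.6 kg. Origin: on the axis of its downward-open ball socket, level with the foot bar's underside. x runs from the socket along the handle and drawbar, z up; ball-shaped camera head on the -x side to x=-78. Socket housing 47 x 47 mm, z 12 to 63; square socket 31 x 31 mm, open below at z=12, ceiling z=55. A claw on the handle locks in under the ball.
- handle (a joint): Lock handle, rad: 0 = down (level, locked), 0.9 = fully raised. Hinge along the monitor's y at x=30, z=52. The ball passes above 0.45. An over-centre spring keeps it shut below about 0.03 (2 to 3 N of lift at the bar's origin opens it); above that it springs up to 0.9. Shutting takes up to 10 N down at the bar's origin, then it snaps to a hard stop; only if the monitor is within 2 mm of home.
- dock: Parking stud where the monitor starts, fixed: aluminium disc r 40, 7 mm thick; black rubber collar r 24, its top at 12 mm; steel neck r 6; steel ball r 14, centre 40 mm above the table. Origin: on the table on its axis. The monitor sits on it with 1.5 mm of play sideways.
- mount: Empty stud, fixed, sizes as the parking stud; origin on the table at the disc's centre. Its ball, neck and collar are 7 mm off the disc's axis (eccentric post, direction not reported). The collar slides stiffly and stands 4 to 8 mm too high: the housing must push it down with about 9 N, more than the monitor's weight; it stays down. Home: monitor's origin at height 0 under the ball.
- jar: Closed glass jar, r 34, 85 mm high, origin under its centre. Bystander.
- teether: Silicone teether ring, about 64 mm across, 12 mm thick, with a bead, lying flat, origin under its centre. Bystander.
- rattle: Blue plastic dumbbell rattle, 112 mm long along its x, 40 mm high, lying on its round ends, origin under its middle. Bystander.
- grip (a point): Centre of the block on top of the monitor, straight above its socket (x=0, z=84): 24 (x) x 30 (y) x 42 mm high, free on both sides. Carry the monitor by it, gripped across y; the centre of mass is within 15 mm of the socket axis. Axes as the monitor.
- foot (a point): Underside of the foot bar at the drawbar's end (monitor x=100, z=0): bar 12 (x) x 60 (y) x 22 mm high, joined to the housing by two rails at y=+-18.5, z 12 to 22. It stands on the table when the monitor is seated and carries the push on the handle. Axes as the monitor.
- bar: The handle's grey bar. Origin: on its top face, 72 mm out from the hinge and 12 mm above it (monitor x=102, z=64 when shut). 16 mm wide (y), 8 mm thick, flat on top, from 2 mm behind the hinge to 12 mm beyond the origin; free beside it, and beneath it down to z=22. x points outward along the bar, z out of its top face.

How it is judged (in metres and radians):
On the way, in this order (a step that is already met when the one before it is completed fails the run):
1. the handle is raised while the monitor still sits on the parking stud (value of joint handle above 0.5 rad and distance between monitor and dock below 0.012 m), for 0.2 s.
2. the monitor is fully home on the empty stud with its handle still up (value of joint handle above 0.4 rad and horizontal distance between monitor and mount below 0.01 m and z of monitor in the frame of mount below 0.0025 m and angle between monitor's own z axis and vertical below 0.04 rad), for 0.2 s.
At the end, for the whole second after the job is handed in: The monitor sits fully home on the mount's ball (within 10 mm of the disc's centre sideways, the ball being 7 mm off it, and 2.5 mm in height, upright within 0.04 rad), at rest, with its handle down and locked (below 0.03 rad) (value of joint handle below 0.03 rad and horizontal distance between monitor and mount below 0.01 m and z of monitor in the frame of mount below 0.0025 m and angle between monitor's own z axis and vertical below 0.04 rad and linear speed of monitor below 0.02 m/s); the robot touches nothing.
It fails at once if the monitor is forced against the empty stud, or the fingers force the handle bar (over 30 N) (contact force between monitor and mount above 30 N or contact force between the fingers and bar above 30 N).
It fails at once if a bystander is displaced by more than 15 mm (distance of any of jar, teether, rattle from where it was at the start of the episode above 0.015 m).
It also fails if it takes over 72 s, if anything falls off the work surface, if the arm or the gripper's body presses on something with over 40 N, if the wrist force passes 120 N, or if a joint passes its speed limit or range.

### The arm

A 6-joint arm with a two-finger parallel gripper is mounted at the origin on the work surface. World frame = base frame: x ahead of the robot, y to its left, z up, the work surface at z = 0. Lengths are in m, angles in degrees, forces in N, time in s.
With the tool pointing down it reaches from about 0.25 to 0.725 m from the base axis. Payload 4 kg.
Tool frame: the origin (TCP) lies on the mounting face of the last link; the fingertips stand 173 mm ahead of it and the grasp point (between the pads) lies 155 mm ahead of it; z points along the fingers, y is the line along which they close (so a half turn about z gives the same grasp; the last joint's range is limited). The gripper opens to 85 mm and grips with 20 to 120 N. Pads are 22 mm wide; open, the fingers measure 114 mm over their backs; the gripper's body (76 mm by 85 mm) begins 54 mm behind the grasp point. The pads swing forward as they close: fully open they stand 13 mm farther back than shut.
Start: joints at [-63.312, 13.785, 0.286, 76.501, 0, 90], TCP at [0.225, -0.447, 0.405] pointing down, gripper open.
Joint ranges: [-155.79, 155.79], [-60.16, 107.12], [-62.33, 73.08], [-114, 123.19], [-81.49, 82.49], [-180, 180]. Speed limits (degrees/s): [159.86, 159.86, 180, 180, 180, 180].

### API

Orientations are given as [roll, pitch, yaw] about the fixed x, y, z axes, in that order (R = Rz(yaw) Ry(pitch) Rx(roll)).
In Python, from cell import monitor, viewer, order gives the robot as it stands.
- The arm moves only by the shell command python3 -m crank 'ROWS'. ROWS is JSON, a list of rows, each a list of 7 numbers: the shift along the tool's x, y, z in cm, then the turn, a rotation vector about the tool's x, y, z in degrees, then the finger opening in cm, from 0 to 8.54. A call has 1 to 20 rows; each row shifts and turns the commanded pose from where the row before left it, along the tool's axes as they then stand; what a row does not reach is not made up. A row lasts 1/10 s, in which the tool goes at most 50 mm and 8.59 degrees, less where a joint would pass 70% of its speed; a pose out of reach is approached as far as the arm can. A call is refused whole if a number of a shift passes 5 or a number of a turn 8.59, either way. A call with a gripper value outside its range is refused whole. The fingers move at their own pace and stop on an object; the grip force is fixed at half the most. Time passes only in rows, so rows that do not move let the fingers close. It gives the time, the measured TCP pose, the force, the opening and the grip force at its end, in the units of the state.
- monitor.get_state(): the state, without advancing time (a new reading comes with each control period).
- viewer.camera(name): name is "scene" or "side" or "wrist"; returns (picture, depth): 400x640x3 uint8, red, green, blue; 400x640 float32, m along the optical axis (not along the pixel's ray), 0 where there is no reading.
- viewer.calibration(name): a dict with "intrinsics" (3x3 intrinsics, pixels), "rvec" (rotation vector, rad) and "tvec" (3), from world to camera coordinates, as OpenCV has them. Camera axes: x right, y down, z forward; pixel columns grow to the right and rows downward; lengths in m; the calibration is good to about 2 mm. A picture is of the moment at which its call begins: read the wrist's pose just before it. calibration takes no time and is no camera call; for the wrist camera it gives the pose at the moment of the call.
- order.finish_job(): hands the job in; it is judged then, once.
The state is a dict: "time_s": time; "qpos": joint angles; "dq": joint speeds; "joint_efforts": joint torques, N m; "tool_pos": TCP position; "ee_rot": TCP orientation; "ft_force": force on the tool from outside, world axes, zero at the start; "moment": the same for the moment, N m; "width": finger opening in m; "finger_force": force on a finger pad.
Only numpy, scipy, OpenCV 4.12 (cv2) and the standard library are available. Lean on these libraries where they do the work, as an engineer would, in place of code of your own. Each camera call takes 0.05 s, during which the arm holds its last target. There are 200 camera calls.

## Working session

There is one attempt and no reset: what is moved stays moved. The work goes in short steps, Python scripts to look and compute and a shell command to move; the robot and the scene stay as the last step left them, time stands still between calls to the robot, and variables do not carry over. Pictures are saved under pics/ and viewed, at most 10 in all, crops included, and the job is handed in when it is done.

```bash
ls; mkdir -p pics; python3 - <<'E'
from cell import monitor, viewer, order
import cv2,numpy as np
print(monitor.get_state())
for n in ("scene","side"):
    p,d=viewer.camera(n); cv2.imwrite(f"pics/{n}0.png",p[:,:,::-1]); np.savez(f"pics/{n}0.npz",p=p,d=d)
    c=viewer.calibration(n); R=cv2.Rodrigues(np.array(c["rvec"]))[0]; print(n,c["intrinsics"],-R.T@np.array(c["tvec"]).ravel(),R[2])
E
```

```text
pics
{'time_s': 0.0, 'qpos': array([-6.33116901e+01,  1.38316686e+01,  2.13329794e-01,  7.65014982e+01,
       -1.44147629e-03,  9.00024736e+01]), 'dq': array([-0.03499741, -0.05817379,  0.01178838,  0.09953132, -0.06146913,
        0.06543746]), 'joint_efforts': array([-3.33963044e-04, -3.72319651e+01,  2.52405918e+01,  1.69858657e-02,
        8.33772816e-06,  7.90713415e-06]), 'tool_pos': array([ 0.22444354, -0.44649051,  0.40381464]), 'ee_rot': array([-1.79880163e+02,  1.44664684e-03,  2.66858393e+01]), 'ft_force': array([-0.05837103,  0.05400622,  0.55139846]), 'moment': array([ 0.00536776, -0.0303364 ,  0.00917183]), 'finger_force': 0.0, 'width': 0.08533010562943416}
scene [[448.00026266   0.         321.23719275]
 [  0.         448.00026266 192.21073844]
 [  0.           0.           1.        ]] [ 0.99072323 -0.30787187  0.54624584] [-0.60371739  0.4506954  -0.65757051]
side [[369.27698863   0.         316.88279096]
 [  0.         369.27698863 197.11305923]
 [  0.           0.           1.        ]] [0.53041835 0.41948252 0.57884399] [ 0.07836845 -0.61415761 -0.78528264]
```

View pics/scene0.png

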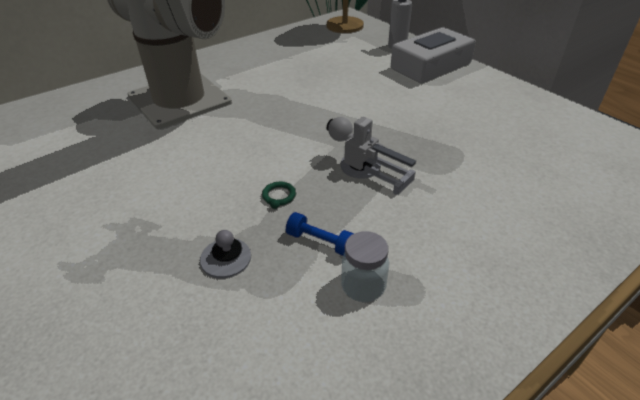

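View pics/side0.png

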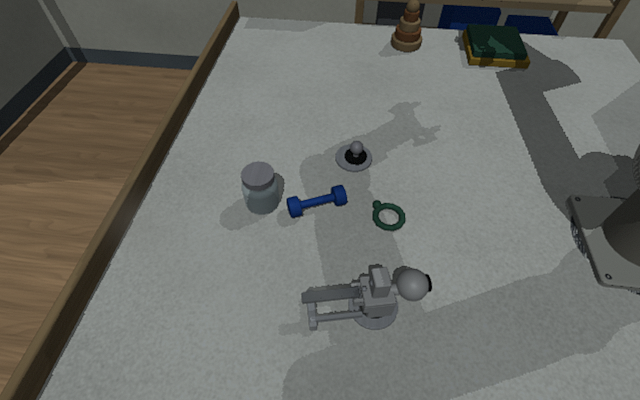

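The scene view shows the monitor on its dock at about (365,160) with handle and drawbar towards (410,170). The empty stud is at (225,250), the teether at (278,194), the rattle at (320,234) and the jar at (366,265). In the side view the monitor block is at (378,278) and the stud ball at (356,148).

```bash
cat > h.py <<'E'
import cv2,numpy as np
from cell import monitor, viewer, order
def cal(n):
    c=viewer.calibration(n); return np.array(c["intrinsics"]),cv2.Rodrigues(np.array(c["rvec"]))[0],np.array(c["tvec"]).ravel()
def cloud(d,K,R,t):
    v,u=np.mgrid[:d.shape[0],:d.shape[1]]
    c=np.stack([(u-K[0,2])/K[0,0]*d,(v-K[1,2])/K[1,1]*d,d],-1)
    w=(c-t)@R; w[d<=0]=np.nan; return w
def ray(uv,K,R,t):
    return -R.T@t, R.T@np.array([(uv[0]-K[0,2])/K[0,0],(uv[1]-K[1,2])/K[1,1],1])
def onz(uv,z,K,R,t):
    o,r=ray(uv,K,R,t); return o+r*(z-o[2])/r[2]
def tri(rs):
    A=0;b=0
    for o,r in rs:
        r=r/np.linalg.norm(r);P=np.eye(3)-np.outer(r,r);A=A+P;b=b+P@o
    return np.linalg.solve(A,b)
E
python3 - <<'E'
from h import *
pics=[]
for n in ("scene","side"):
    f=np.load(f"pics/{n}0.npz"); w=cloud(f["d"],*cal(n)); 
    m=(w[...,0]>.2)&(w[...,0]<.75)&(w[...,1]>-.42)&(w[...,1]<.35)
    zz=w[m][:,2]; print(n,"table z median",np.median(zz), "std",np.std(zz[abs(zz)<.01]))
    up=(m&(w[...,2]>.02)&(w[...,2]<.2)).astype(np.uint8)
    k,l,s,c=cv2.connectedComponentsWithStats(up)
    for i in range(1,k):
        if s[i,4]>40: q=w[l==i]; print(s[i],c[i].round(),q.min(0).round(3),q.max(0).round(3),np.median(q,0).round(3))
    # top-down height image, 1px=1mm  x right, y up
    H=np.zeros((420,560),np.float32)
    q=w[m&(w[...,2]<.2)]
    i=((q[:,0]-.2)*1000).astype(int); j=((.1-q[:,1])*1000).astype(int); ok=(i<560)&(j>=0)&(j<420)
    np.maximum.at(H,(j[ok],i[ok]),q[ok,2])
    pics.append(cv2.applyColorMap((H*2200).clip(0,255).astype(np.uint8),cv2.COLORMAP_TURBO))
cv2.imwrite("pics/top0.png",cv2.resize(np.hstack(pics),(800,300)))
E
```

```text
scene table z median -0.00112613614999896 std 0.001399503254491313
[ 327  117   90   53 2065] [363. 142.] [0.398 0.14  0.02 ] [0.585 0.216 0.105] [0.482 0.165 0.062]
[382 169  34  18 145] [401. 177.] [0.534 0.17  0.02 ] [0.581 0.229 0.024] [0.568 0.194 0.021]
[ 286  212  103   83 3357] [353. 255.] [ 0.533 -0.05   0.02 ] [0.729 0.024 0.086] [ 0.698 -0.02   0.057]
[216 230  18  21 275] [224. 239.] [ 0.51  -0.158  0.02 ] [ 0.535 -0.132  0.054] [ 0.527 -0.147  0.046]
side table z median -0.0005500049111742525 std 0.0013475410491874753
[350 141  13  16 152] [356. 148.] [ 0.507 -0.151  0.021] [ 0.533 -0.128  0.055] [ 0.52  -0.136  0.046]
[ 241  162   38   48 1477] [259. 186.] [ 0.661 -0.038  0.02 ] [0.727 0.027 0.087] [0.689 0.01  0.074]
[286 185  61  32 696] [316. 200.] [ 0.53  -0.042  0.02 ] [0.642 0.033 0.042] [ 0.586 -0.006  0.029]
[ 301  267  131   60 3482] [371. 293.] [0.394 0.146 0.02 ] [0.583 0.23  0.106] [0.476 0.189 0.064]
```

```bash
python3 - <<'E'
import cv2,numpy as np
a=cv2.imread("pics/scene0.png")[100:290,190:430]; b=cv2.imread("pics/side0.png")[130:340,230:450]
a=cv2.resize(a,(505,400),interpolation=2);b=cv2.resize(b,(419,400),interpolation=2)
cv2.imwrite("pics/zoom0.png",cv2.resize(np.hstack([a,b]),(800,346)))
E
python3 - <<'E'
from h import *
from scipy.optimize import least_squares
W={n:cloud(np.load(f"pics/{n}0.npz")["d"],*cal(n)).reshape(-1,3) for n in ("scene","side")}
def box(w,lo,hi): return w[np.all((w>lo)&(w<hi),1)]
for n,w in W.items():
    print(n)
    for name,lo,hi in (("block top",(.4,.12,.101),(.56,.25,.112)),("housing top",(.4,.12,.059),(.505,.25,.067)),("bar",(.508,.12,.055),(.62,.25,.075)),("foot",(.555,.12,.017),(.62,.25,.026)),("rails",(.508,.12,.017),(.62,.25,.026))):
        q=box(w,lo,hi)
        if len(q)>5: print(name,len(q),"zmed",np.median(q[:,2]).round(4),[np.round(x,4) for x in cv2.minAreaRect((q[:,:2]).astype(np.float32))])
    q=box(w,(.48,-.18,.03),(.56,-.1,.07))
    r=least_squares(lambda p:np.linalg.norm(q-p[:3],axis=1)-.014,[.52,-.14,.04],loss="soft_l1",f_scale=.001); print("ball",r.x,np.abs(r.fun).mean())
    q=box(w,(.45,-.21,.0045),(.59,-.08,.010)); print("disc",len(q),[np.round(x,4) for x in cv2.minEnclosingCircle(q[:,:2].astype(np.float32))],np.median(q[:,2]))
    q=box(w,(.46,-.2,.013),(.58,-.08,.026)); print("collar",len(q),[np.round(x,4) for x in cv2.minEnclosingCircle(q[:,:2].astype(np.float32))],np.percentile(q[:,2],[5,50,95]))
    q=box(w,(.38,.12,.03),(.45,.25,.11)); r=least_squares(lambda p:np.linalg.norm(q-p[:3],axis=1)-p[3],[.42,.17,.06,.022],loss="soft_l1",f_scale=.001); print("head",r.x)
E
```

```text
scene
block top 116 zmed 0.1034 [array([0.4729, 0.1751]), array([0.0232, 0.0299]), np.float64(14.5115)]
housing top 326 zmed 0.0619 [array([0.4579, 0.1603]), array([0.1082, 0.0486]), np.float64(32.1646)]
bar 336 zmed 0.062 [array([0.5437, 0.1924]), array([0.0812, 0.0228]), np.float64(18.803)]
foot 189 zmed 0.0204 [array([0.5641, 0.1979]), array([0.0255, 0.0602]), np.float64(11.8651)]
rails 361 zmed 0.0203 [array([0.5401, 0.1929]), array([0.0745, 0.0602]), np.float64(11.8651)]
ball [ 0.52005988 -0.14405127  0.03871206] 0.000664794577429508
disc 859 [array([ 0.5249, -0.1506]), np.float64(0.0407)] 0.0058729063629869025
collar 436 [array([ 0.5212, -0.1445]), np.float64(0.0244)] [0.01447419 0.0165109  0.01853137]
head [0.42094672 0.16492245 0.06434021 0.02426123]
side
block top 329 zmed 0.1042 [array([0.4713, 0.1777]), array([0.0238, 0.0306]), np.float64(12.2227)]
housing top 646 zmed 0.0624 [array([0.4564, 0.1744]), array([0.1034, 0.0473]), np.float64(13.3274)]
bar 595 zmed 0.0631 [array([0.5435, 0.1949]), array([0.0803, 0.0217]), np.float64(18.9297)]
foot 215 zmed 0.0214 [array([0.5668, 0.2011]), array([0.0157, 0.0596]), np.float64(14.1334)]
rails 369 zmed 0.0213 [array([0.5434, 0.1952]), array([0.0639, 0.0596]), np.float64(14.1334)]
ball [ 0.52026416 -0.14328766  0.03928256] 0.000639142515046113
disc 401 [array([ 0.5237, -0.1484]), np.float64(0.0408)] 0.00626116926850028
collar 232 [array([ 0.5203, -0.1414]), np.float64(0.0239)] [0.01479798 0.01693724 0.01898766]
head [0.42084541 0.16432315 0.06257602 0.02611455]
```

View pics/zoom0.png

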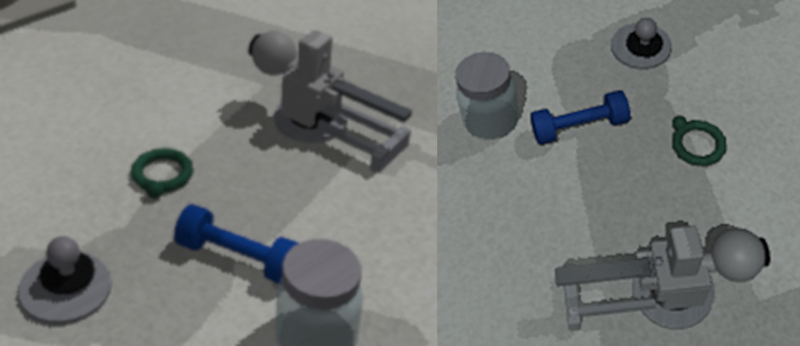

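Both views agree. The monitor origin is at about (0.472, 0.1765) with yaw about 13°, and block top, bar and foot heights match the text. The mount ball is at (0.520, -0.1437) and its disc centre at (0.524, -0.1495), so the offset is 7 mm as stated. To raise the handle, I'll tilt the closed fingers under the bar from the +y side.

```bash
cat >> h.py <<'E'
from scipy.spatial.transform import Rotation as Ro
def todo(pos,rpy=None):
    s=monitor.get_state(); R=Ro.from_euler("xyz",s["ee_rot"],degrees=True)
    T=R if rpy is None else Ro.from_euler("xyz",rpy,degrees=True)
    print("t",s["time_s"].__round__(2),"pos",s["tool_pos"].round(4),"rpy",s["ee_rot"].round(2),"F",s["ft_force"].round(2),"w",round(s["width"],4))
    print("shift now-axes cm",(R.inv().apply(np.array(pos)-s["tool_pos"])*100).round(2),"rotvec",np.degrees((R.inv()*T).as_rotvec()).round(2))
    print("shift target-axes cm",(T.inv().apply(np.array(pos)-s["tool_pos"])*100).round(2))
E
python3 -m crank '[[0,0,0,0,0,6.85,0],[0,0,0,0,0,6.85,0],[2.4,-3.6,0,0,0,0,0],[2.4,-3.6,0,0,0,0,0],[2.4,-3.6,0,0,0,0,0],[2.4,-3.6,0,0,0,0,0],[2.4,-3.6,0,0,0,0,0],[2.4,-3.6,0,0,0,0,0],[2.4,-3.6,0,0,0,0,0],[2.4,-3.6,0,0,0,0,0],[2.4,-3.6,0,0,0,0,0],[2.4,-3.6,0,0,0,0,0],[2.4,-3.6,0,0,0,0,0],[2.4,-3.6,0,0,0,0,0],[2.4,-3.6,0,0,0,0,0],[2.4,-3.6,0,0,0,0,0],[2.4,-3.6,0,0,0,0,0],[2.4,-3.6,0,0,0,0,0]]'
python3 - <<'E'
from h import *
s=13
a=np.radians(s);ym=np.array([-np.sin(a),np.cos(a),0]);xm=np.array([np.cos(a),np.sin(a),0]);al=np.radians(50)
d=-ym*np.sin(al)-np.array([0,0,np.cos(al)])
tx=xm; ty=np.cross(d,tx); rpy=Ro.from_matrix(np.c_[tx,ty,d]).as_euler("xyz",degrees=True)
print("target rpy",rpy)
O=np.array([.472,.1765,0]); c=O+.1*xm+.045*ym+[0,0,.038]
print("pre TCP",c-.173*d)
todo(c-.173*d+[0,0,.12],rpy)
E
```

```text
time_s: 1.9
tool_pos: [0.4821, 0.1508, 0.4051]
ee_rot: [-177.8, 0.1, 16.9]
ft_force: [-0.0, -0.6, -0.3]
width: -0.0001
finger_force: 0.0
target rpy [130.   0.  13.]
pre TCP [0.52950242 0.37197082 0.14920226]
t 1.9 pos [0.4821 0.1508 0.4051] rpy [-1.7778e+02  1.0000e-01  1.6850e+01] F [-0.02 -0.6  -0.27] w -0.0001
shift now-axes cm [ 10.97 -19.26  14.33] rotvec [-52.19  -1.52   3.69]
shift target-axes cm [  9.59 -23.58  -6.96]
```

```bash
python3 -m crank '[[2,-4,0,0,0,0,0],[2,-4,0,0,0,0,0],[2,-4,0,0,0,0,0],[2,-4,0,0,0,0,0],[0,0,0,0,0,0,0],[0,0,0,0,0,0,0],[0,0,0,-7,0,0,0],[0,0,0,-7,0,0,0],[0,0,0,-7,0,0,0],[0,0,0,-7,0,0,0],[0,0,0,-7,0,0,0],[0,0,0,-7,0,0,0],[0,0,0,-7,0,0,0],[0,0,0,0,0,0,0],[0,0,0,0,0,0,0],[0,0,0,0,0,0,0]]'
python3 - <<'E'
from h import *
todo([.5295,.372,.269],[130,0,13])
E
```

```text
time_s: 3.5
tool_pos: [0.5557, 0.1969, 0.4169]
ee_rot: [138.7, 0.1, 27.9]
ft_force: [-0.1, -0.1, -0.1]
width: -0.0002
finger_force: 0.0
t 3.5 pos [0.5557 0.1969 0.4169] rpy [1.3875e+02 6.0000e-02 2.7920e+01] F [-0.11 -0.07 -0.15] w -0.0002
shift now-axes cm [  5.9  -22.3    0.11] rotvec [ -8.69 -10.64  10.49]
shift target-axes cm [  1.38 -22.68  -4.01]
```

```bash
python3 -m crank '[[0,-2,2.5,0,0,0,0],[0,-2,2.5,0,0,0,0],[0,-2,2.5,0,0,0,0],[0,-2,2.5,0,0,0,0],[0,0,0,0,0,0,0],[0,0,0,0,0,0,0],[0,0,0,0,0,0,0]]'
python3 - <<'E'
from h import *
print(monitor.get_state()["qpos"].round(1))
todo([.5295,.372,.269],[130,0,13])
E
```

```text
time_s: 4.2
tool_pos: [0.5593, 0.1923, 0.291]
ee_rot: [138.6, -0.1, 28.0]
ft_force: [0.3, -1.3, 0.2]
width: 0.0004
finger_force: 0.0
[ 27.3  28.7  -0.4  60.2 -41.4 179.2]
t 4.2 pos [0.5593 0.1923 0.291 ] rpy [138.63  -0.14  27.97] F [ 0.32 -1.27  0.17] w 0.0004
shift now-axes cm [  5.78 -14.42  -9.75] rotvec [ -8.6  -10.81  10.37]
shift target-axes cm [  1.13 -13.37 -12.51]
```

```bash
python3 -m crank '[[0,0,0,0,0,-8.5,0],[0,0,0,0,0,-8.5,0],[0,0,0,0,0,-8.5,0],[0,0,0,0,0,-8.5,0],[0,0,0,0,0,-8.5,0],[0,0,0,0,0,-8.5,0],[0,0,0,0,0,-8.5,0],[0,0,0,0,0,-8.5,0],[0,0,0,0,0,-8.5,0],[0,0,0,0,0,-8.5,0],[0,0,0,0,0,-8.5,0],[0,0,0,0,0,-8.5,0],[0,0,0,0,0,-8.5,0],[0,0,0,0,0,-8.5,0],[0,0,0,0,0,-8.5,0],[0,0,0,0,0,-8.5,0],[0,0,0,0,0,-8.5,0],[0,0,0,0,0,-8.5,0],[0,0,0,0,0,-8.5,0],[0,0,0,0,0,-8.5,0]]'
python3 - <<'E'
from h import *
print(monitor.get_state()["qpos"].round(1))
R=Ro.from_euler("xyz",[130,0,13],degrees=True)*Ro.from_euler("z",180,degrees=True); r=R.as_euler("xyz",degrees=True); print(r)
todo([.5295,.372,.269],r)
E
```

```text
time_s: 6.2
tool_pos: [0.5592, 0.1924, 0.2914]
ee_rot: [-139.1, 6.6, -159.3]
ft_force: [-0.8, -0.1, -0.4]
width: 0.0002
finger_force: 0.0
[ 27.3  28.6  -0.4  60.2 -41.4   8.8]
[-130.    0. -167.]
t 6.2 pos [0.5592 0.1924 0.2914] rpy [-139.07    6.55 -159.3 ] F [-0.82 -0.07 -0.38] w 0.0002
shift now-axes cm [-3.29 15.21 -9.7 ] rotvec [ 9.49 10.09  0.73]
shift target-axes cm [ -1.15  13.39 -12.47]
```

```bash
python3 -m crank '[[0,0,0,4.7,5,0.4,0],[0,0,0,4.7,5,0.4,0],[-0.3,3.3,-3.1,0,0,0,0],[-0.3,3.3,-3.1,0,0,0,0],[-0.3,3.4,-3.1,0,0,0,0],[-0.3,3.4,-3.1,0,0,0,0],[0,0,0,0,0,0,0],[0,0,0,0,0,0,0],[0,0,0,0,0,0,0]]'
python3 - <<'E'
from h import *
print(monitor.get_state()["qpos"].round(1))
todo([.5295,.372,.1492],[-130,0,-167])
E
```

```text
time_s: 7.1
tool_pos: [0.5307, 0.3709, 0.2676]
ee_rot: [-130.1, 0.2, -167.3]
ft_force: [-0.5, -0.4, -0.2]
width: -0.0
finger_force: 0.0
[ 42.6  48.9  29.  100.5 -41.6  41.8]
t 7.1 pos [0.5307 0.3709 0.2676] rpy [-130.14    0.19 -167.27] F [-0.47 -0.43 -0.22] w -0.0
shift now-axes cm [0.13 9.14 7.53] rotvec [ 0.14 -0.09 -0.32]
shift target-axes cm [0.09 9.16 7.51]
```

```bash
python3 -m crank '[[0,2.3,1.88,0,0,0,0],[0,2.3,1.88,0,0,0,0],[0,2.3,1.88,0,0,0,0],[0.1,2.25,1.86,0,0,0,0],[0,0,0,0,0,0,0],[0,0,0,0,0,0,0],[0,-0.6,0.75,0,0,0,0],[0,-0.6,0.75,0,0,0,0],[0,-0.4,0.5,0,0,0,0],[0,0,0,0,0,0,0],[0,0,0,0,0,0,0]]'
python3 - <<'E'
from h import *
todo([.5295,.372,.1492],[-130,0,-167])
p=[]
for n in ("scene","side"):
    a,d=viewer.camera(n); p.append(a[:,:,::-1])
a=cv2.resize(p[0][70:230,290:490],(500,400)); b=cv2.resize(p[1][220:380,250:450],(500,400))
cv2.imwrite("pics/poke.png",cv2.resize(np.hstack([a,b]),(800,320)))
E
```

```text
time_s: 8.2
tool_pos: [0.5349, 0.3473, 0.1477]
ee_rot: [-130.1, 0.1, -167.3]
ft_force: [-0.3, -0.7, -0.3]
width: 0.0001
finger_force: 0.0
t 8.2 pos [0.5349 0.3473 0.1477] rpy [-1.3011e+02  9.0000e-02 -1.6729e+02] F [-0.29 -0.68 -0.26] w 0.0001
shift now-axes cm [-0.02  1.52 -2.03] rotvec [ 0.11 -0.16 -0.26]
shift target-axes cm [-0.03  1.51 -2.04]
```

View pics/poke.png

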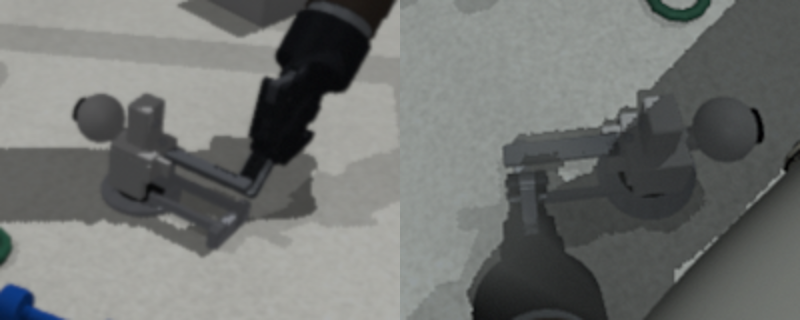

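The tip sits just beside and below the bar: in the left half the tip is at (255,185), in the right half at (525,180). I'll go in 11 mm and lift.

```bash
python3 -m crank '[[0,-0.25,0.3,0,0,0,0],[0,-0.25,0.3,0,0,0,0],[0,-0.2,0.25,0,0,0,0],[0,0,0,0,0,0,0],[0,-0.3,-0.26,0,0,0,0],[0,0,0,0,0,0,0]]';python3 -m crank '[[0,-0.3,-0.26,0,0,0,0],[0,-0.3,-0.26,0,0,0,0],[0,0,0,0,0,0,0]]'; python3 -m crank '[[0,-0.3,-0.26,0,0,0,0],[0,-0.3,-0.26,0,0,0,0],[0,0,0,0,0,0,0]]'; python3 - <<'E'
from h import *
a,d=viewer.camera("side"); w=cloud(d,*cal("side")).reshape(-1,3)
q=w[(w[:,0]>.5)&(w[:,0]<.6)&(w[:,1]>.15)&(w[:,1]<.215)&(w[:,2]>.05)]; print(np.percentile(q[:,2],[5,50,95,99]))
cv2.imwrite("pics/poke2.png",cv2.resize(a[220:380,250:450,::-1],(500,400)))
E
```

```text
time_s: 8.9
tool_pos: [0.5372, 0.3371, 0.1515]
ee_rot: [-130.1, 0.1, -167.2]
ft_force: [0.2, -0.0, 1.1]
width: -0.0
finger_force: 0.0
time_s: 9.2
tool_pos: [0.5373, 0.3373, 0.1599]
ee_rot: [-130.1, 0.1, -167.2]
ft_force: [0.2, -0.5, 0.8]
width: 0.0002
finger_force: 0.0
time_s: 9.5
tool_pos: [0.5373, 0.3373, 0.1677]
ee_rot: [-130.1, 0.1, -167.2]
ft_force: [-0.1, -0.7, 0.2]
width: -0.0001
finger_force: 0.0
[0.05789983 0.06297311 0.0647054  0.06531695]
```

View pics/poke2.png

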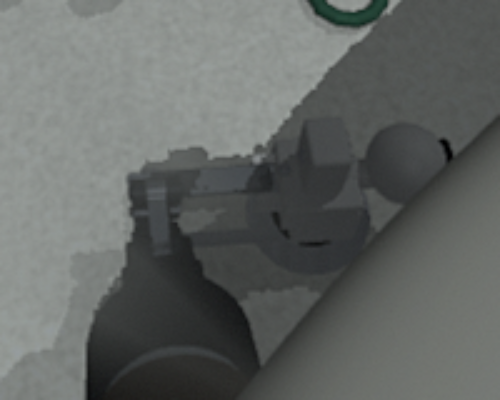

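The handle is still down: the tip at about (155,190) slid up along the bar's side instead of hooking under it. I'll retry higher and further in.

```bash
python3 -m crank '[[0,0.5,-0.6,0,0,0,0],[0,0.57,0.48,0,0,0,0],[0,0.57,0.48,0,0,0,0],[0,0,0,0,0,0,0],[0,-0.5,0.6,0,0,0,0],[0,-0.2,0.25,0,0,0,0],[0,0,0,0,0,0,0]]'; python3 -m crank '[[0,-0.2,0.23,0,0,0,0],[0,0,0,0,0,0,0]]';python3 -m crank '[[0,-0.2,0.23,0,0,0,0],[0,0,0,0,0,0,0]]'
```

```text
time_s: 10.25
tool_pos: [0.5381, 0.3331, 0.152]
ee_rot: [-130.1, 0.1, -167.3]
ft_force: [0.1, -0.1, 0.1]
width: -0.0002
finger_force: 0.0
time_s: 10.45
tool_pos: [0.5386, 0.3307, 0.1522]
ee_rot: [-130.1, 0.1, -167.3]
ft_force: [-0.2, 0.7, 0.1]
width: -0.0
finger_force: 0.1
time_s: 10.65
tool_pos: [0.5392, 0.3279, 0.1521]
ee_rot: [-130.1, 0.1, -167.3]
ft_force: [0.1, 0.2, 0.1]
width: 0.0001
finger_force: 0.2
```

```bash
python3 -m crank '[[0,-0.2,0.23,0,0,0,0],[0,0,0,0,0,0,0]]';python3 -m crank '[[0,-0.3,-0.26,0,0,0,0],[0,0,0,0,0,0,0]]'; python3 -m crank '[[0,-0.3,-0.26,0,0,0,0],[0,0,0,0,0,0,0]]';python3 -m crank '[[0,-0.3,-0.26,0,0,0,0],[0,0,0,0,0,0,0]]'; python3 - <<'E'
from h import *
w=cloud(viewer.camera("scene")[1],*cal("scene")).reshape(-1,3)
for x in (.52,.54,.56):
    q=w[(abs(w[:,0]-x)<.01)&(w[:,1]>.15)&(w[:,1]<.215)&(w[:,2]>.05)]; print(x,len(q),np.percentile(q[:,2],[5,50,95,99]) if len(q) else 0)
E
```

```text
time_s: 10.85
tool_pos: [0.5398, 0.3249, 0.152]
ee_rot: [-130.1, 0.1, -167.3]
ft_force: [-0.2, 0.7, -0.7]
width: -0.0001
finger_force: 0.3
time_s: 11.05
tool_pos: [0.5399, 0.3252, 0.1566]
ee_rot: [-130.1, 0.1, -167.2]
ft_force: [0.6, -0.1, -0.3]
width: 0.0005
finger_force: 0.0
time_s: 11.25
tool_pos: [0.5399, 0.3253, 0.1606]
ee_rot: [-130.1, 0.1, -167.2]
ft_force: [0.2, -0.1, -0.3]
width: 0.0003
finger_force: 0.0
time_s: 11.45
tool_pos: [0.5397, 0.3254, 0.1642]
ee_rot: [-130.1, 0.1, -167.3]
ft_force: [-0.3, 1.0, -1.8]
width: -0.0001
finger_force: 0.6
0.52 88 [0.05447554 0.063283   0.06490329 0.06533885]
0.54 78 [0.05837558 0.06389398 0.06566365 0.06576876]
0.56 254 [0.0608113  0.07443661 0.12311285 0.13109856]
```

```bash
python3 -m crank '[[0,-0.2,-0.17,0,0,0,0],[0,0,0,0,0,0,0]]';python3 -m crank '[[0,-0.2,-0.17,0,0,0,0],[0,0,0,0,0,0,0]]'; python3 -m crank '[[0,-0.2,-0.17,0,0,0,0],[0,0,0,0,0,0,0]]';python3 -m crank '[[0,-0.2,-0.17,0,0,0,0],[0,0,0,0,0,0,0]]'; python3 - <<'E'
from h import *
a,d=viewer.camera("scene");w=cloud(d,*cal("scene")).reshape(-1,3)
cv2.imwrite("pics/lift.png",cv2.resize(a[70:230,290:490,::-1],(500,400)))
for x in (.52,.54,.56):
    q=w[(abs(w[:,0]-x)<.01)&(w[:,1]>.15)&(w[:,1]<.215)&(w[:,2]>.05)]; print(x,len(q),np.percentile(q[:,2],[5,50,95,99]) if len(q) else 0)
E
```

```text
time_s: 11.7
tool_pos: [0.5398, 0.3254, 0.1668]
ee_rot: [-130.1, 0.1, -167.2]
ft_force: [0.4, 0.6, -0.3]
width: 0.0003
finger_force: 0.3
time_s: 11.9
tool_pos: [0.5399, 0.3254, 0.1697]
ee_rot: [-130.1, 0.1, -167.2]
ft_force: [-0.9, 0.6, 0.3]
width: 0.0003
finger_force: 0.2
time_s: 12.1
tool_pos: [0.5399, 0.3253, 0.1723]
ee_rot: [-130.1, 0.1, -167.2]
ft_force: [-0.2, 1.1, 1.0]
width: -0.0001
finger_force: 0.0
time_s: 12.3
tool_pos: [0.5398, 0.3253, 0.1748]
ee_rot: [-130.1, 0.1, -167.3]
ft_force: [0.4, -0.3, -0.4]
width: -0.0002
finger_force: 0.0
0.52 84 [0.05452553 0.06191847 0.06350633 0.06362701]
0.54 81 [0.05728414 0.06244651 0.06384383 0.06457796]
0.56 294 [0.05856324 0.08455962 0.13457512 0.1415939 ]
```

```bash
python3 -m crank '[[0,0.8,-1,0,0,0,0],[0,0.8,-1,0,0,0,0],[0,0.8,-1,0,0,0,0],[0,0.8,-1,0,0,0,0],[0,0,0,5,0,0,0],[0,0,0,5,0,0,0],[0,0,0,5,0,0,0],[0,0,0,0,0,0,0],[0,0,0,0,0,0,0]]'
cat >> h.py <<'E'
def mon(c=(.472,.1765)):
  for n in ("scene","side"):
    w=cloud(viewer.camera(n)[1],*cal(n)).reshape(-1,3)
    near=np.hypot(w[:,0]-c[0],w[:,1]-c[1])
    q=w[(near<.03)&(w[:,2]>.1)&(w[:,2]<.115)]
    print(n,"block",len(q),[np.round(x,4) for x in cv2.minAreaRect(q[:,:2].astype(np.float32))],np.median(q[:,2]).round(4))
    q=w[(near<.13)&(near>.085)&(w[:,2]>.017)&(w[:,2]<.026)&(w[:,0]>c[0]+.05)]
    if len(q)>5: print(n,"foot",len(q),[np.round(x,4) for x in cv2.minAreaRect(q[:,:2].astype(np.float32))])
E
python3 - <<'E'
from h import *
print(monitor.get_state()["qpos"].round(1)); mon()
s=13
a=np.radians(s);ym=np.array([-np.sin(a),np.cos(a),0]);xm=np.array([np.cos(a),np.sin(a),0]);al=np.radians(65)
d=-ym*np.sin(al)-np.array([0,0,np.cos(al)]); tx=-xm; R=Ro.from_matrix(np.c_[tx,np.cross(d,tx),d]); rpy=R.as_euler("xyz",degrees=True);print(rpy)
st=monitor.get_state(); dn=Ro.from_euler("xyz",st["ee_rot"],degrees=True).apply([0,0,1]); tip=st["tool_pos"]+.173*dn-[.472,.1765,0]
print("tip in monitor",tip@xm,tip@ym,tip[2])
print("-ym, up in tool",R.inv().apply(-ym),R.inv().apply([0,0,1]),rpy)
todo(np.array([.472,.1765,.035])+.1*xm+.025*ym-.173*d,rpy)
E
```

```text
time_s: 13.25
tool_pos: [0.528, 0.3763, 0.1746]
ee_rot: [-115.2, 0.0, -167.2]
ft_force: [-0.7, 0.7, -0.4]
width: -0.0
finger_force: 0.0
[ 44.4  61.   32.  109.1 -50.5  55.3]
scene block 126 [array([0.4742, 0.1733]), array([0.0233, 0.0308]), np.float64(4.6493)] 0.1034
scene foot 200 [array([0.5669, 0.1813]), array([0.0258, 0.0591]), np.float64(5.8835)]
side block 336 [array([0.472 , 0.1766]), array([0.0243, 0.0293]), np.float64(6.6158)] 0.1042
side foot 53 [array([0.5729, 0.1703]), array([0.0112, 0.0302]), np.float64(7.46)]
[-115.    0. -167.]
tip in monitor 0.09926725223855576 0.024908897609642836 0.10225081869212586
-ym, up in tool [-1.59468944e-17 -4.22618262e-01  9.06307787e-01] [-1.38777878e-17 -9.06307787e-01 -4.22618262e-01] [-115.    0. -167.]
t 13.35 pos [0.5284 0.3757 0.1759] rpy [-1.1519e+02  1.3000e-01 -1.6723e+02] F [-0.04  0.39  0.82] w -0.0001
shift now-axes cm [-0.01  6.15  2.85] rotvec [ 0.19 -0.16 -0.22]
shift target-axes cm [-0.03  6.16  2.83]
```

```bash
python3 -m crank '[[0,1.5,0.7,0,0,0,0],[0,1.5,0.7,0,0,0,0],[0,1.5,0.7,0,0,0,0],[0,1.6,0.7,0,0,0,0],[0,0,0,0,0,0,0],[0,0,0,0,0,0,0]]';python3 -m crank '[[0,-0.42,0.9,0,0,0,0],[0,-0.42,0.9,0,0,0,0],[0,-0.21,0.45,0,0,0,0],[0,0,0,0,0,0,0],[0,0,0,0,0,0,0]]'; python3 -m crank '[[0,-0.21,0.45,0,0,0,0],[0,0,0,0,0,0,0]]';python3 -m crank '[[0,-0.21,0.45,0,0,0,0],[0,0,0,0,0,0,0]]'; python3 - <<'E'
from h import *
p=[]
for n,(r,c) in (("scene",(80,300)),("side",(210,240))):
    a=viewer.camera(n)[0]; p.append(cv2.resize(a[r:r+150,c:c+190,::-1],(400,316),interpolation=2))
cv2.imwrite("pics/under.png",np.hstack(p))
E
```

```text
time_s: 13.95
tool_pos: [0.5282, 0.3755, 0.1073]
ee_rot: [-115.0, -0.1, -167.2]
ft_force: [-0.4, 0.4, 1.4]
width: 0.0003
finger_force: 0.0
time_s: 14.45
tool_pos: [0.5341, 0.3512, 0.1091]
ee_rot: [-115.1, 0.1, -167.3]
ft_force: [-0.5, 0.2, 0.6]
width: -0.0004
finger_force: 0.0
time_s: 14.65
tool_pos: [0.535, 0.3464, 0.1085]
ee_rot: [-115.1, 0.1, -167.3]
ft_force: [0.4, 0.0, 0.0]
width: -0.0002
finger_force: 0.0
time_s: 14.85
tool_pos: [0.5361, 0.3414, 0.1084]
ee_rot: [-115.1, 0.0, -167.3]
ft_force: [-0.2, -0.2, -0.7]
width: 0.0
finger_force: 0.0
```

View pics/under.png

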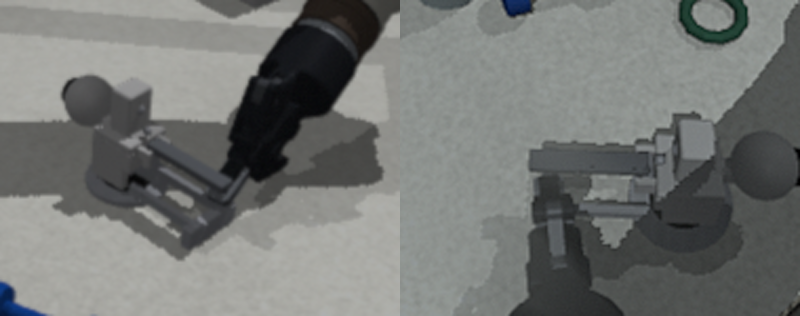

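The tip, at (545,190) in the right half, now points just under the bar's near edge without contact. I'll go in 12 mm more, then lift.

```bash
python3 -m crank '[[0,-0.25,0.54,0,0,0,0],[0,-0.25,0.54,0,0,0,0],[0,0,0,0,0,0,0]]'; python3 -m crank '[[0,-0.3,-0.14,0,0,0,0],[0,-0.3,-0.14,0,0,0,0],[0,0,0,0,0,0,0]]'; python3 -m crank '[[0,-0.3,-0.14,0,0,0,0],[0,0,0,0,0,0,0]]';python3 -m crank '[[0,-0.3,-0.14,0,0,0,0],[0,0,0,0,0,0,0]]'; python3 -m crank '[[0,-0.3,-0.14,0,0,0,0],[0,0,0,0,0,0,0]]'; python3 - <<'E'
from h import *
w=cloud(viewer.camera("scene")[1],*cal("scene")).reshape(-1,3)
for x in (.52,.54,.56):
    q=w[(abs(w[:,0]-x)<.01)&(w[:,1]>.13)&(w[:,1]<.215)&(w[:,2]>.05)]; print(x,len(q),np.percentile(q[:,2],[5,50,95,99]) if len(q) else 0)
E
```

```text
time_s: 15.25
tool_pos: [0.5388, 0.3293, 0.1083]
ee_rot: [-115.1, 0.0, -167.3]
ft_force: [-0.3, -0.2, -0.8]
width: -0.0001
finger_force: 0.4
time_s: 15.55
tool_pos: [0.5387, 0.3305, 0.1156]
ee_rot: [-115.1, 0.1, -167.2]
ft_force: [-0.3, -0.1, -2.4]
width: 0.0002
finger_force: 0.7
time_s: 15.75
tool_pos: [0.5387, 0.3305, 0.119]
ee_rot: [-115.1, 0.1, -167.2]
ft_force: [0.7, 0.8, -0.7]
width: 0.0001
finger_force: 0.2
time_s: 15.95
tool_pos: [0.5389, 0.3304, 0.1225]
ee_rot: [-115.1, 0.1, -167.2]
ft_force: [-0.3, -1.0, 0.8]
width: 0.0001
finger_force: 0.0
time_s: 16.15
tool_pos: [0.5388, 0.3303, 0.1256]
ee_rot: [-115.1, 0.1, -167.2]
ft_force: [0.1, 0.6, -0.5]
width: 0.0001
finger_force: 0.0
0.52 78 [0.05159944 0.07982498 0.09647956 0.10085926]
0.54 85 [0.0964348  0.1128073  0.12288596 0.12390427]
0.56 212 [0.06048045 0.09135242 0.11881037 0.12128656]
```

The handle has sprung up: bar points read z≈0.12. I'll back out, go up, untilt and remeasure the monitor.

```bash
python3 -m crank '[[0,0,-2.5,0,0,0,0],[0,0,-2.5,0,0,0,0],[0,0,-2.5,0,0,0,0],[0,-3.4,-1.6,0,0,0,4],[0,-3.4,-1.6,0,0,0,8],[0,-3.4,-1.6,0,0,0,8],[0,-3.4,-1.6,0,0,0,8],[0,-3.4,-1.6,0,0,0,8],[0,0,0,-8.1,0,0,8],[0,0,0,-8.1,0,0,8],[0,0,0,-8.1,0,0,8],[0,0,0,-8.1,0,0,8],[0,0,0,-8.1,0,0,8],[0,0,0,-8.1,0,0,8],[0,0,0,-8.1,0,0,8],[0,0,0,-8.1,0,0,8],[0,0,0,0,0,0,8],[0,0,0,0,0,0,8]]'; python3 - <<'E'
from h import *
print(monitor.get_state()["qpos"].round(1)); mon()
todo([.472,.1765,.40],[180,0,-173])
E
```

```text
time_s: 18.0
tool_pos: [0.5153, 0.3801, 0.3366]
ee_rot: [179.4, 0.5, -166.3]
ft_force: [-0.6, -0.1, 0.1]
width: 0.0797
finger_force: 0.0
[36.3 31.4 16.5 74.3  0.4 22.6]
scene block 130 [array([0.4735, 0.1739]), array([0.0251, 0.0304]), np.float64(0.9162)] 0.1033
scene foot 204 [array([0.5679, 0.1797]), array([0.0241, 0.062 ]), np.float64(3.6087)]
side block 0 [array([0., 0.]), array([0., 0.]), np.float64(0.0)] nan
t 18.1 pos [0.5152 0.381  0.3361] rpy [ 179.35    0.5  -166.2 ] F [-0.3  -0.2   0.16] w 0.0801
shift now-axes cm [  9.02 -18.76  -6.68] rotvec [0.67 0.46 6.8 ]
shift target-axes cm [  6.78 -19.77  -6.39]
  return _methods._mean(a, axis=axis, dtype=dtype,
  ret = ret.dtype.type(ret / rcount)
```

```bash
python3 -m crank '[[0,0,0,0.6,0.4,7.8,8],[1.4,-4,-1.3,0,0,0,8],[1.4,-4,-1.3,0,0,0,8],[1.4,-4,-1.3,0,0,0,8],[1.4,-4,-1.3,0,0,0,8],[1.4,-4,-1.3,0,0,0,8],[0,0,0,0,0,0,8],[0,0,0,0,0,0,8],[0,0,0,0,0,0,8]]'; python3 - <<'E'
from h import *
todo([.472,.1765,.30],[180,0,-174])
K,R,t=cal("wrist"); print("cam",-R.T@t,R[2])
a,d=viewer.camera("wrist"); cv2.imwrite("pics/wr1.png",a[:,:,::-1])
w=cloud(d,K,R,t).reshape(-1,3)
for nm,lo,hi in (("block",.098,.112),):
  q=w[(abs(w[:,0]-.472)<.04)&(abs(w[:,1]-.1765)<.04)&(w[:,2]>lo)&(w[:,2]<hi)]; print(nm,len(q)); 
  if len(q)>5: print([np.round(x,4) for x in cv2.minAreaRect(q[:,:2].astype(np.float32))])
q=w[(w[:,0]>.55)&(w[:,0]<.6)&(w[:,1]>.12)&(w[:,1]<.24)&(w[:,2]>.016)&(w[:,2]<.027)]; print("foot",len(q))
if len(q)>5: print([np.round(x,4) for x in cv2.minAreaRect(q[:,:2].astype(np.float32))])
E
```

```text
time_s: 19.0
tool_pos: [0.4668, 0.1752, 0.4001]
ee_rot: [179.8, 0.0, -174.0]
ft_force: [0.7, -0.1, -0.0]
width: 0.0803
finger_force: 0.0
t 19.0 pos [0.4668 0.1752 0.4001] rpy [ 1.7979e+02  4.0000e-02 -1.7396e+02] F [ 0.66 -0.06 -0.01] w 0.0803
shift now-axes cm [-0.52  0.04 10.01] rotvec [0.21 0.04 0.04]
shift target-axes cm [-0.53  0.07 10.01]
cam [0.39569167 0.16771059 0.37032077] [ 0.27856587  0.03307937 -0.95984728]
block 762
[array([0.4708, 0.175 ]), array([0.0246, 0.0299]), np.float64(1.9793)]
foot 363
[array([0.5629, 0.1801]), array([0.0269, 0.0596]), np.float64(1.9394)]
```

View pics/wr1.png

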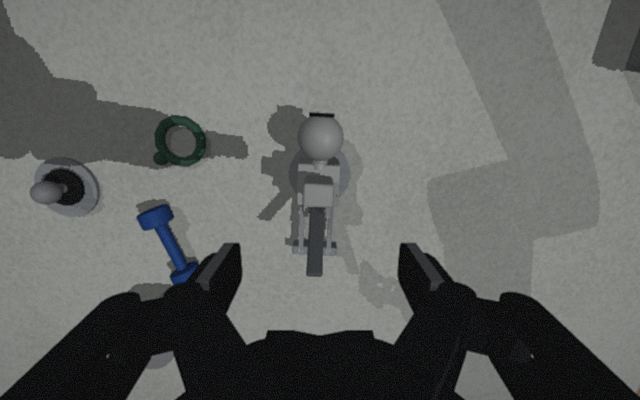

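The wrist view shows the handle raised. The block is at (318,190), the foot bar at (315,246) and the mount ball at (47,190). Monitor yaw is now 2° and the block is at about (0.4715, 0.1755). Next is the grasp.

```bash
python3 -m crank '[[0,0,0,0.2,0,4,8],[-0.47,0.03,0,0,0,0,8],[0,0,3,0,0,0,8],[0,0,3,0,0,0,8],[0,0,3,0,0,0,8],[0,0,3,0,0,0,8],[0,0,2,0,0,0,8],[0,0,1.5,0,0,0,8],[0,0,0,0,0,0,8],[0,0,0,0,0,0,8]]'; python3 -m crank '[[0,0,0,0,0,0,5],[0,0,0,0,0,0,4],[0,0,0,0,0,0,3.4],[0,0,0,0,0,0,3],[0,0,0,0,0,0,2.5],[0,0,0,0,0,0,2],[0,0,0,0,0,0,2],[0,0,0,0,0,0,2],[0,0,0,0,0,0,2]]'; python3 -m crank '[[0,0,-0.5,0,0,0,2],[0,0,-0.5,0,0,0,2],[0,0,0,0,0,0,2]]'
```

```text
time_s: 20.05
tool_pos: [0.4716, 0.1755, 0.2452]
ee_rot: [180.0, 0.0, -177.9]
ft_force: [0.2, 0.2, -0.5]
width: 0.0802
finger_force: 0.0
time_s: 20.95
tool_pos: [0.4717, 0.1749, 0.2464]
ee_rot: [179.9, 0.2, -178.0]
ft_force: [-1.3, -0.2, 6.1]
width: 0.0291
finger_force: 61.1
time_s: 21.25
tool_pos: [0.471, 0.1749, 0.2553]
ee_rot: [180.0, -0.0, -178.0]
ft_force: [0.0, 1.4, -5.8]
width: 0.0293
finger_force: 59.7
```

```bash
python3 -m crank '[[0,0,-1.5,0,0,0,2],[0,0,-2.5,0,0,0,2],[0,0,-2.5,0,0,0,2],[0,0,-2.5,0,0,0,2],[-0.3,-2,0,0,0,0,2],[-0.3,-3,0,0,0,0,2],[-0.3,-3,0,0,0,0,2],[-0.4,-3,0,0,0,0,2],[-0.4,-3,0,0,0,0,2],[-0.4,-2,0,0,0,0,2],[0,0,0,0,0,0,2],[0,0,0,0,0,0,2],[0,0,0,0,0,0,2]]'; python3 - <<'E'
from h import *
from scipy.optimize import least_squares
s=monitor.get_state(); print(s["tool_pos"],s["ee_rot"])
for n in ("scene","side","wrist"):
    K=cal(n); a,d=viewer.camera(n); w=cloud(d,*K).reshape(-1,3); cv2.imwrite(f"pics/mid_{n}.png",a[:,:,::-1])
    q=w[(np.hypot(w[:,0]-.5202,w[:,1]+.1437)<.03)&(w[:,2]>.03)&(w[:,2]<.07)]
    if len(q)>20:
        r=least_squares(lambda p:np.linalg.norm(q-p[:3],axis=1)-.014,[.52,-.14,.04],loss="soft_l1",f_scale=.001); print(n,"ball",len(q),r.x.round(4))
    q=w[(np.hypot(w[:,0]-.5202,w[:,1]+.1437)<.06)&(w[:,2]>.0045)&(w[:,2]<.010)]
    if len(q)>20: print(n,"disc",len(q),[np.round(x,4) for x in cv2.minEnclosingCircle(q[:,:2].astype(np.float32))])
    # monitor parts: rails/foot and block faces, head
    p=s["tool_pos"]; near=np.hypot(w[:,0]-p[0]-.1,w[:,1]-p[1]); oz=p[2]-.2458
    q=w[(near<.05)&(w[:,2]>oz+.017)&(w[:,2]<oz+.026)]
    if len(q)>20: print(n,"foot/rails",len(q),[np.round(x,4) for x in cv2.minAreaRect(q[:,:2].astype(np.float32))],np.median(q[:,2])-oz, "rel tcp")
    q=w[(w[:,0]>p[0]-.09)&(w[:,0]<p[0]-.03)&(abs(w[:,1]-p[1])<.035)&(w[:,2]>oz+.03)&(w[:,2]<oz+.1)]
    if len(q)>50:
        r=least_squares(lambda x:np.linalg.norm(q-x[:3],axis=1)-x[3],[p[0]-.05,p[1],oz+.063,.025],loss="soft_l1",f_scale=.001); print(n,"head rel",r.x[:3]-p,r.x[3])
E
```

```text
time_s: 22.55
tool_pos: [0.4974, 0.0161, 0.3449]
ee_rot: [180.0, -0.0, -178.0]
ft_force: [-0.5, 0.4, -6.4]
width: 0.029
finger_force: 61.1
[0.49744796 0.01607652 0.34494665] [ 1.79951058e+02 -1.07729228e-02 -1.77988304e+02]
scene ball 263 [ 0.52   -0.1442  0.0387]
scene disc 873 [array([ 0.5247, -0.1508]), np.float64(0.0405)]
scene foot/rails 421 [array([0.5793, 0.0217]), array([0.0601, 0.0551]), np.float64(88.0969)] 0.019617471133810238 rel tcp
scene head rel [-0.05229047 -0.00072736 -0.18174554] 0.02525391559126806
side ball 142 [ 0.5202 -0.1434  0.0392]
side disc 118 [array([ 0.5279, -0.1508]), np.float64(0.0393)]
side foot/rails 400 [array([0.5774, 0.0232]), array([0.0528, 0.0579]), np.float64(1.4252)] 0.020362225048731974 rel tcp
side head rel [-0.05194084 -0.00175138 -0.18106655] 0.024123753048326025
wrist ball 684 [ 0.5187 -0.1445  0.0412]
wrist disc 2133 [array([ 0.5224, -0.1502]), np.float64(0.0404)]
wrist foot/rails 749 [array([0.5821, 0.0206]), array([0.0301, 0.0594]), np.float64(3.2114)] 0.0224405219358344 rel tcp
wrist head rel [-0.0532942  -0.00239004 -0.17952715] 0.02428726021294629
```

```bash
python3 -m crank '[[-0.28,-2.6,0,0,0,0,2],[-0.28,-2.7,0,0,0,0,2],[-0.28,-2.7,0,0,0,0,2],[-0.28,-2.7,0,0,0,0,2],[-0.3,-2.7,0,0,0,0,2],[-0.3,-2.68,0,0,0,0,2],[0,0,0,0,0,0,2],[0,0,0,0,0,0,2],[0,0,2,0,0,0,2],[0,0,2,0,0,0,2],[0,0,1,0,0,0,2],[0,0,0,0,0,0,2],[0,0,0,0,0,0,2]]'; python3 - <<'E'
from h import *
s=monitor.get_state(); todo([.5202,-.1440,.285])
p=[]
for n in ("scene","side"):
    K=cal(n); a,d=viewer.camera(n); w=cloud(d,*K).reshape(-1,3); p.append(a)
    P=s["tool_pos"]; oz=P[2]-.2458
    q=w[(np.hypot(w[:,0]-.5202,w[:,1]+.1437)<.028)&(w[:,2]>.03)&(w[:,2]<.0535)]; print(n,len(q))
    # side faces of housing
    q=w[(abs(w[:,0]-P[0])<.04)&(abs(w[:,1]-P[1])<.04)&(w[:,2]>oz+.015)&(w[:,2]<oz+.045)]
    print(n,"housing",len(q),np.percentile(q-P,[1,50,99],axis=0).round(4).tolist())
a=cv2.resize(p[0][150:310,140:340,::-1],(400,320),interpolation=2); b=cv2.resize(p[1][70:190,280:430,::-1],(400,320),interpolation=2)
cv2.imwrite("pics/above.png",np.hstack([a,b]))
E
```

```text
time_s: 24.0
tool_pos: [0.5209, -0.1438, 0.2958]
ee_rot: [180.0, 0.1, -178.0]
ft_force: [-0.1, -0.1, -6.4]
width: 0.029
finger_force: 61.7
t 24.0 pos [ 0.5209 -0.1438  0.2958] rpy [ 1.7996e+02  9.0000e-02 -1.7796e+02] F [-0.07 -0.14 -6.44] w 0.029
shift now-axes cm [ 0.07 -0.01  1.08] rotvec [0. 0. 0.]
shift target-axes cm [ 0.07 -0.01  1.08]
scene 164
scene housing 344 [[-0.0205, -0.0245, -0.2305], [0.0176, -0.0198, -0.2209], [0.0395, 0.0243, -0.2015]]
side 67
side housing 302 [[-0.0229, -0.0115, -0.2306], [0.0021, 0.024, -0.2175], [0.0397, 0.0268, -0.2014]]
```

View pics/above.png

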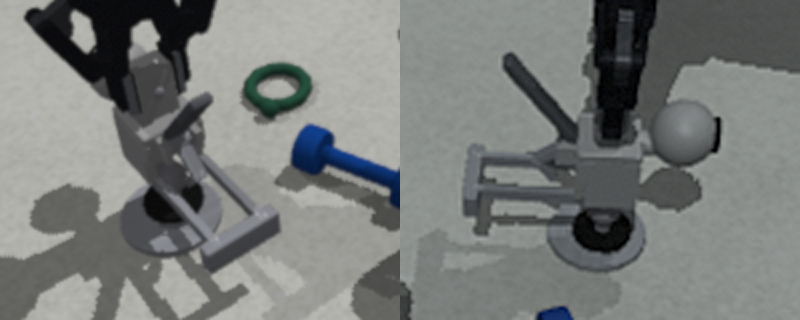

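The socket hangs centred above the ball, with the neck visible at (600,222) in the right half. I'll lower it while feeling for contact.

```bash
python3 -m crank '[[0.1,0,0,0,0,0,2],[0,0,0.4,0,0,0,2],[0,0,0.2,0,0,0,2],[0,0,0,0,0,0,2]]'; for i in 1; do python3 -m crank '[[0,0,0.2,0,0,0,2],[0,0,0,0,0,0,2]]'; done; python3 -m crank '[[0,0,0.2,0,0,0,2],[0,0,0,0,0,0,2]]'; python3 -m crank '[[0,0,0.2,0,0,0,2],[0,0,0,0,0,0,2]]';python3 -m crank '[[0,0,0.2,0,0,0,2],[0,0,0,0,0,0,2]]'
```

```text
time_s: 24.5
tool_pos: [0.5193, -0.1445, 0.2889]
ee_rot: [179.9, 0.0, -178.0]
ft_force: [0.7, -0.4, -7.3]
width: 0.0292
finger_force: 61.9
time_s: 24.7
tool_pos: [0.5195, -0.1445, 0.287]
ee_rot: [180.0, 0.0, -178.0]
ft_force: [-0.6, 0.5, -5.4]
width: 0.0291
finger_force: 61.9
time_s: 24.9
tool_pos: [0.5195, -0.1445, 0.285]
ee_rot: [180.0, 0.0, -178.0]
ft_force: [0.2, -0.3, -6.2]
width: 0.0292
finger_force: 61.9
time_s: 25.1
tool_pos: [0.5195, -0.1444, 0.2831]
ee_rot: [180.0, 0.0, -178.0]
ft_force: [0.3, 0.4, -7.0]
width: 0.0293
finger_force: 61.9
time_s: 25.3
tool_pos: [0.5195, -0.1444, 0.2811]
ee_rot: [180.0, 0.0, -178.0]
ft_force: [-0.9, 0.5, -5.8]
width: 0.0292
finger_force: 61.9
```

```bash
python3 -m crank '[[0,0,0.2,0,0,0,2],[0,0,0,0,0,0,2]]'; python3 -m crank '[[0,0,0.2,0,0,0,2],[0,0,0,0,0,0,2]]'; python3 -m crank '[[0,0,0.2,0,0,0,2],[0,0,0,0,0,0,2]]';python3 -m crank '[[0,0,0.2,0,0,0,2],[0,0,0,0,0,0,2]]'
```

```text
time_s: 25.5
tool_pos: [0.5195, -0.1444, 0.2791]
ee_rot: [180.0, 0.0, -178.0]
ft_force: [-0.4, -0.2, -7.2]
width: 0.0293
finger_force: 61.9
time_s: 25.7
tool_pos: [0.5195, -0.1444, 0.2771]
ee_rot: [180.0, 0.0, -178.0]
ft_force: [1.5, -0.3, -6.8]
width: 0.0292
finger_force: 61.9
time_s: 25.9
tool_pos: [0.5195, -0.1444, 0.2751]
ee_rot: [180.0, 0.0, -178.0]
ft_force: [0.2, 0.1, -6.3]
width: 0.0294
finger_force: 61.9
time_s: 26.1
tool_pos: [0.5195, -0.1444, 0.2731]
ee_rot: [180.0, 0.0, -178.0]
ft_force: [-0.1, -0.1, -6.0]
width: 0.0291
finger_force: 61.9
```

```bash
python3 -m crank '[[0,0,0.3,0,0,0,2],[0,0,0.3,0,0,0,2],[0,0,0,0,0,0,2]]'; python3 -m crank '[[0,0,0.3,0,0,0,2],[0,0,0.3,0,0,0,2],[0,0,0,0,0,0,2]]'; python3 -m crank '[[0,0,0.3,0,0,0,2],[0,0,0.2,0,0,0,2],[0,0,0,0,0,0,2]]'; python3 -m crank '[[0,0,0.15,0,0,0,2],[0,0,0,0,0,0,2]]'; python3 -m crank '[[0,0,0.15,0,0,0,2],[0,0,0,0,0,0,2]]'; python3 -m crank '[[0,0,0.15,0,0,0,2],[0,0,0,0,0,0,2]]'
```

```text
time_s: 26.4
tool_pos: [0.5193, -0.1444, 0.2667]
ee_rot: [179.9, -0.0, -178.0]
ft_force: [-0.2, -0.4, -5.9]
width: 0.0291
finger_force: 61.9
time_s: 26.7
tool_pos: [0.5193, -0.1444, 0.2607]
ee_rot: [179.9, 0.0, -178.0]
ft_force: [0.1, -0.6, -7.3]
width: 0.0292
finger_force: 61.9
time_s: 27.0
tool_pos: [0.5194, -0.1444, 0.2559]
ee_rot: [179.9, 0.0, -178.0]
ft_force: [0.6, 0.4, -5.8]
width: 0.0291
finger_force: 61.9
time_s: 27.2
tool_pos: [0.5196, -0.1444, 0.2547]
ee_rot: [180.0, 0.1, -178.0]
ft_force: [0.0, -0.1, -6.3]
width: 0.0292
finger_force: 61.9
time_s: 27.4
tool_pos: [0.5196, -0.1444, 0.2532]
ee_rot: [180.0, 0.1, -178.0]
ft_force: [0.7, -0.2, -5.6]
width: 0.0292
finger_force: 61.9
time_s: 27.6
tool_pos: [0.5197, -0.1445, 0.252]
ee_rot: [180.0, 0.1, -178.0]
ft_force: [-0.1, -0.3, -4.2]
width: 0.0291
finger_force: 62.0
```

```bash
for k in 1; do python3 -m crank '[[0,0,0.1,0,0,0,2],[0,0,0,0,0,0,2]]'; python3 -m crank '[[0,0,0.1,0,0,0,2],[0,0,0,0,0,0,2]]'; python3 -m crank '[[0,0,0.1,0,0,0,2],[0,0,0,0,0,0,2]]'; python3 -m crank '[[0,0,0.1,0,0,0,2],[0,0,0,0,0,0,2]]'; done | grep -E "pos|force: \["
```

```text
tool_pos: [0.5198, -0.1445, 0.2517]
ft_force: [-1.8, 0.5, 2.0]
tool_pos: [0.5198, -0.1445, 0.2504]
ft_force: [-1.5, 0.4, 3.4]
tool_pos: [0.5198, -0.1445, 0.249]
ft_force: [-1.1, 0.1, 2.0]
tool_pos: [0.5198, -0.1445, 0.2478]
ft_force: [-1.2, 0.8, 2.4]
```

Collar sliding at about 9 N. I'll carry on until it stops hard.

```bash
{ python3 -m crank '[[0,0,0.1,0,0,0,2],[0,0,0,0,0,0,2]]'; python3 -m crank '[[0,0,0.07,0,0,0,2],[0,0,0,0,0,0,2]]'; python3 -m crank '[[0,0,0.05,0,0,0,2],[0,0,0,0,0,0,2]]'; python3 -m crank '[[0,0,0.05,0,0,0,2],[0,0,0,0,0,0,2]]'; } | grep -E "pos|rot|force: \["
```

```text
tool_pos: [0.5198, -0.1445, 0.2468]
ee_rot: [180.0, 0.1, -178.0]
ft_force: [-0.7, 0.6, 1.4]
tool_pos: [0.5197, -0.1445, 0.2464]
ee_rot: [180.0, 0.1, -178.0]
ft_force: [-2.2, 1.2, 3.8]
tool_pos: [0.5196, -0.1445, 0.2464]
ee_rot: [180.0, 0.1, -178.0]
ft_force: [-2.4, 0.6, 6.4]
tool_pos: [0.5196, -0.1445, 0.2464]
ee_rot: [180.0, 0.1, -178.0]
ft_force: [-3.5, 0.9, 10.0]
```

Stopped at z=0.2464, exactly the parked grip height, so the monitor is home. I'll relax, release, rise and check.

```bash
python3 -m crank '[[0,0,-0.1,0,0,0,2],[0,0,0,0,0,0,2],[0,0,0,0,0,0,3],[0,0,0,0,0,0,4],[0,0,0,0,0,0,6],[0,0,0,0,0,0,8],[0,0,0,0,0,0,8],[0,0,0,0,0,0,8],[0,0,0,0,0,0,8],[0,0,-3,0,0,0,8],[0,0,-3,0,0,0,8],[0,0,-4,0,0,0,4],[0,0,-4,0,0,0,0],[0,0,0,0,0,0,0],[0,0,0,0,0,0,0],[0,0,0,0,0,0,0]]'; python3 - <<'E'
from h import *
todo([.5197,-.1445,.40],[180,0,-178])
mon((.5197,-.1445))
for n in ("scene","side"):
    a,d=viewer.camera(n);w=cloud(d,*cal(n)).reshape(-1,3)
    q=w[(w[:,0]>.56)&(w[:,0]<.64)&(abs(w[:,1]+.142)<.03)&(w[:,2]>.09)&(w[:,2]<.16)]; print(n,"bar up",len(q),q.max(0) if len(q) else 0)
    q=w[(abs(w[:,0]-.5197)<.02)&(abs(w[:,1]+.1445)<.022)&(w[:,2]>.05)&(w[:,2]<.075)]; print(n,"housing top",np.median(q[:,2]))
    if n=="scene": cv2.imwrite("pics/seated.png",cv2.resize(a[150:310,140:340,::-1],(500,400),interpolation=2))
E
```

```text
time_s: 30.8
tool_pos: [0.519, -0.1444, 0.3849]
ee_rot: [179.9, -0.1, -178.0]
ft_force: [-0.4, 0.1, 0.6]
width: 0.0064
finger_force: 0.0
t 30.8 pos [ 0.519  -0.1444  0.3849] rpy [ 1.7992e+02 -5.0000e-02 -1.7802e+02] F [-0.37  0.06  0.61] w 0.0064
shift now-axes cm [-0.06 -0.01 -1.51] rotvec [ 0.08 -0.05 -0.02]
shift target-axes cm [-0.07 -0.01 -1.51]
scene block 255 [array([ 0.5216, -0.1446]), array([0.0252, 0.0294]), np.float64(3.7965)] 0.1034
scene foot 396 [array([ 0.6043, -0.0957]), array([0.0328, 0.1526]), np.float64(13.7896)]
side block 136 [array([ 0.5202, -0.1421]), array([0.0217, 0.0294]), np.float64(3.4223)] 0.104
side foot 156 [array([ 0.614 , -0.1373]), array([0.0248, 0.0606]), np.float64(2.9323)]
scene bar up 130 [ 0.59891945 -0.13335901  0.12460059]
scene housing top 0.062303041227144446
side bar up 143 [ 0.59785799 -0.13080098  0.12410724]
side housing top 0.06248332358042057
```

View pics/seated.png

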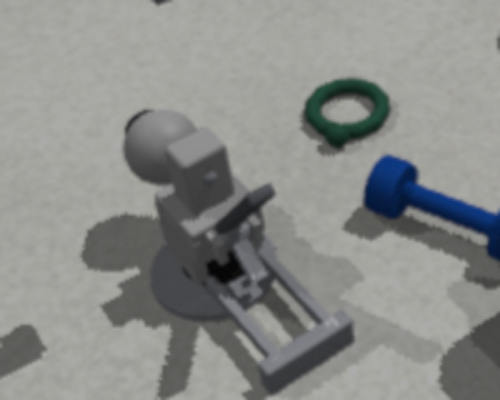

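The monitor is seated, with the block at (200,165) and the bar still up at (245,205). Heights match the parked ones. Now to press the handle down with closed fingers.

```bash
python3 -m crank '[[-2.3,0.05,0,0,0,0,0],[-2.3,0.05,0,0,0,0,0],[-2.35,0.06,0,0,0,0,0],[0,0,2.5,0,0,0,0],[0,0,2.5,0,0,0,0],[0,0,2.2,0,0,0,0],[0,0,0,0,0,0,0],[0,0,0,0,0,0,0]]'; { python3 -m crank '[[-0.2,0,0.42,0,0,0,0],[-0.2,0,0.42,0,0,0,0],[-0.2,0,0.42,0,0,0,0],[-0.2,0,0.42,0,0,0,0],[0,0,0,0,0,0,0]]'; python3 -m crank '[[-0.2,0,0.42,0,0,0,0],[-0.2,0,0.42,0,0,0,0],[-0.2,0,0.42,0,0,0,0],[0,0,0,0,0,0,0]]';python3 -m crank '[[-0.2,0,0.42,0,0,0,0],[-0.2,0,0.42,0,0,0,0],[-0.2,0,0.42,0,0,0,0],[0,0,0,0,0,0,0]]'; } | grep -E "pos|force"
```

```text
time_s: 31.8
tool_pos: [0.5888, -0.1405, 0.3137]
ee_rot: [179.9, -0.0, -178.0]
ft_force: [-0.4, 0.6, 0.7]
width: -0.0
finger_force: 0.0
tool_pos: [0.5974, -0.1402, 0.2981]
ft_force: [-1.5, 0.3, 4.8]
finger_force: 2.5
tool_pos: [0.6063, -0.1398, 0.2897]
ft_force: [3.3, 2.7, 13.5]
finger_force: 6.8
tool_pos: [0.6147, -0.1395, 0.2794]
ft_force: [7.8, 3.1, 16.4]
finger_force: 8.3
```

```bash
cat > bar.py <<'E'
from h import *
O=np.array([.5205,-.144,0]); a=np.radians(3); xm=np.array([np.cos(a),np.sin(a),0]); ym=np.array([-np.sin(a),np.cos(a),0])
s=monitor.get_state(); P=s["tool_pos"]-O; print("tip xm,ym,z",(P@xm).round(4),(P@ym).round(4),(P[2]-.173).round(4),"F",s["ft_force"].round(1),s["time_s"])
for n in ("scene","side"):
    w=cloud(viewer.camera(n)[1],*cal(n)).reshape(-1,3)-O
    x,y,z=w@xm,w@ym,w[:,2]
    for lo in np.arange(.035,.125,.01):
        m=(x>lo)&(x<lo+.01)&(abs(y)<.008)&(z>.03)&(z<.2)
        print(n,"x%.3f"%lo,m.sum(),np.percentile(z[m],[10,50,90]).round(3) if m.any() else "")
E
python3 bar.py; python3 - <<'E'
from h import *
mon((.5205,-.144))
E
```

```text
tip xm,ym,z 0.0943 -0.0004 0.1064 F [ 7.8  3.1 16.4] 33.1
scene x0.035 113 [0.037 0.044 0.071]
scene x0.045 47 [0.031 0.067 0.079]
scene x0.055 19 [0.081 0.084 0.086]
scene x0.065 10 [0.088 0.09  0.092]
scene x0.075 5 [0.094 0.097 0.098]
scene x0.085 9 [0.098 0.156 0.157]
scene x0.095 38 [0.114 0.154 0.172]
scene x0.105 548 [0.117 0.153 0.192]
scene x0.115 26 [0.173 0.181 0.198]
side x0.035 53 [0.036 0.069 0.074]
side x0.045 39 [0.034 0.077 0.08 ]
side x0.055 29 [0.081 0.084 0.087]
side x0.065 35 [0.085 0.09  0.094]
side x0.075 38 [0.093 0.098 0.157]
side x0.085 55 [0.1   0.114 0.133]
side x0.095 7 [0.102 0.106 0.107]
side x0.105 20 [0.109 0.12  0.128]
side x0.115 0 
scene block 41 [array([ 0.5277, -0.1401]), array([0.016 , 0.0088]), np.float64(24.0352)] 0.1031
scene foot 391 [array([ 0.6042, -0.0957]), array([0.0316, 0.1527]), np.float64(13.7811)]
side block 135 [array([ 0.5202, -0.1426]), array([0.0216, 0.0315]), np.float64(3.2838)] 0.1037
side foot 148 [array([ 0.6152, -0.1377]), array([0.0222, 0.0604]), np.float64(3.801)]
```

Bar is at about 0.58 rad with contact at its end. The extra force is friction of the end dragging on the tip, so I'll move outward faster than down.

```bash
{ python3 -m crank '[[-0.2,0,0,0,0,0,0],[-0.2,0,0,0,0,0,0],[0,0,0,0,0,0,0]]'; python3 -m crank '[[-0.2,0,0.2,0,0,0,0],[-0.2,0,0.2,0,0,0,0],[0,0,0,0,0,0,0]]'; } | grep -E "pos|force"; python3 bar.py | grep -E "tip|side"
```

```text
tool_pos: [0.617, -0.1394, 0.2782]
ft_force: [5.7, 2.8, 13.9]
finger_force: 7.0
tool_pos: [0.6208, -0.1392, 0.2735]
ft_force: [6.4, 2.3, 12.6]
finger_force: 6.2
tip xm,ym,z 0.1005 -0.0005 0.1005 F [ 6.4  2.3 12.6] 33.9
side x0.035 56 [0.032 0.066 0.072]
side x0.045 31 [0.069 0.074 0.077]
side x0.055 30 [0.073 0.08  0.083]
side x0.065 32 [0.078 0.085 0.087]
side x0.075 35 [0.087 0.091 0.196]
side x0.085 54 [0.093 0.108 0.197]
side x0.095 20 [0.096 0.101 0.122]
side x0.105 15 [0.1   0.115 0.125]
side x0.115 10 [0.108 0.116 0.197]
```

```bash
{ python3 -m crank '[[-0.1,0,0.3,0,0,0,0],[-0.1,0,0.3,0,0,0,0],[0,0,0,0,0,0,0]]'; python3 -m crank '[[-0.05,0,0.3,0,0,0,0],[-0.05,0,0.3,0,0,0,0],[0,0,0,0,0,0,0]]';python3 -m crank '[[0,0,0.3,0,0,0,0],[0,0,0.3,0,0,0,0],[0,0,0,0,0,0,0]]'; } | grep -E "pos|force"; python3 bar.py | grep -E "tip|side"
```

```text
tool_pos: [0.6237, -0.1391, 0.2679]
ft_force: [7.8, 2.5, 11.9]
finger_force: 6.0
tool_pos: [0.6245, -0.1392, 0.2614]
ft_force: [7.0, 0.6, 10.0]
finger_force: 5.1
tool_pos: [0.6228, -0.1395, 0.2533]
ft_force: [4.1, 0.8, 6.0]
finger_force: 2.8
tip xm,ym,z 0.1024 -0.0009 0.0803 F [4.1 0.8 6. ] 34.9
side x0.035 30 [0.061 0.065 0.066]
side x0.045 34 [0.063 0.067 0.069]
side x0.055 28 [0.066 0.069 0.071]
side x0.065 30 [0.067 0.071 0.073]
side x0.075 36 [0.069 0.074 0.175]
side x0.085 57 [0.073 0.078 0.179]
side x0.095 31 [0.075 0.083 0.098]
side x0.105 17 [0.077 0.081 0.101]
side x0.115 10 [0.088 0.1   0.175]
```

```bash
{ python3 -m crank '[[0,0,0.3,0,0,0,0],[0,0,0.3,0,0,0,0],[0,0,0,0,0,0,0]]'; python3 -m crank '[[0,0,0.3,0,0,0,0],[0,0,0,0,0,0,0]]';python3 -m crank '[[0,0,0.2,0,0,0,0],[0,0,0,0,0,0,0]]';python3 -m crank '[[0,0,0.2,0,0,0,0],[0,0,0,0,0,0,0]]'; } | grep -E "pos|force"; python3 bar.py | grep -E "tip|side"
```

```text
tool_pos: [0.6201, -0.1393, 0.2442]
ft_force: [0.6, -0.3, 2.2]
finger_force: 0.7
tool_pos: [0.6191, -0.1393, 0.2397]
ft_force: [0.4, 0.0, 0.1]
finger_force: 0.0
tool_pos: [0.6195, -0.1393, 0.2382]
ft_force: [0.5, 0.3, -0.2]
finger_force: 0.0
tool_pos: [0.6199, -0.1394, 0.2372]
ft_force: [-0.5, 0.1, 0.2]
finger_force: 0.0
tip xm,ym,z 0.0995 -0.0006 0.0642 F [-0.5  0.1  0.2] 35.9
side x0.035 28 [0.061 0.063 0.064]
side x0.045 25 [0.061 0.063 0.064]
side x0.055 28 [0.061 0.063 0.064]
side x0.065 32 [0.058 0.063 0.064]
side x0.075 44 [0.062 0.064 0.162]
side x0.085 37 [0.062 0.065 0.161]
side x0.095 12 [0.057 0.061 0.064]
side x0.105 22 [0.057 0.064 0.081]
side x0.115 1 [0.158 0.158 0.158]
```

Bar level: it snapped. I'll press gently once for certainty, then retreat and verify.

```bash
{ python3 -m crank '[[0,0,0.15,0,0,0,0],[0,0,0,0,0,0,0]]'; python3 -m crank '[[0,0,0.15,0,0,0,0],[0,0,0,0,0,0,0]]'; python3 -m crank '[[0,0,-1,0,0,0,0],[0,0,-3,0,0,0,0],[0,0,-4,0,0,0,0],[0,0,-4,0,0,0,0],[0,-3,0,0,0,0,0],[0,-4,0,0,0,0,0],[0,-4,0,0,0,0,0],[0,-4,0,0,0,0,0],[0,0,0,0,0,0,0],[0,0,0,0,0,0,0],[0,0,0,0,0,0,0]]'; } | grep -E "pos|force"; python3 bar.py; python3 - <<'E'
from h import *
mon((.5205,-.144))
a=viewer.camera("scene")[0]; cv2.imwrite("pics/final.png",cv2.resize(a[130:330,140:420,::-1],(700,500),interpolation=2))
E
```

```text
tool_pos: [0.62, -0.1394, 0.2369]
ft_force: [-1.8, 1.2, 5.9]
finger_force: 2.6
tool_pos: [0.6199, -0.1394, 0.2365]
ft_force: [-4.5, 1.0, 9.5]
finger_force: 5.1
tool_pos: [0.6251, -0.2886, 0.354]
ft_force: [-0.2, -0.0, 0.2]
finger_force: 0.0
tip xm,ym,z 0.0969 -0.1498 0.181 F [-0.2 -0.   0.2] 37.5
scene x0.035 55 [0.061 0.063 0.064]
scene x0.045 52 [0.062 0.063 0.064]
scene x0.055 55 [0.062 0.063 0.064]
scene x0.065 58 [0.062 0.063 0.064]
scene x0.075 61 [0.062 0.063 0.064]
scene x0.085 61 [0.062 0.063 0.064]
scene x0.095 62 [0.062 0.063 0.064]
scene x0.105 82 [0.057 0.062 0.063]
scene x0.115 1 [0.063 0.063 0.063]
side x0.035 26 [0.062 0.063 0.065]
side x0.045 28 [0.059 0.063 0.064]
side x0.055 27 [0.057 0.063 0.064]
side x0.065 28 [0.061 0.063 0.064]
side x0.075 24 [0.062 0.063 0.064]
side x0.085 28 [0.06  0.063 0.064]
side x0.095 27 [0.06  0.063 0.064]
side x0.105 31 [0.058 0.062 0.064]
side x0.115 0 
scene block 250 [array([ 0.5216, -0.1443]), array([0.0244, 0.0301]), np.float64(1.0513)] 0.1034
scene foot 378 [array([ 0.6046, -0.0955]), array([0.0326, 0.1539]), np.float64(13.7017)]
side block 134 [array([ 0.5202, -0.1423]), array([0.0217, 0.031 ]), np.float64(3.0511)] 0.1039
side foot 152 [array([ 0.615 , -0.1376]), array([0.0228, 0.0597]), np.float64(2.6221)]
```

View pics/final.png

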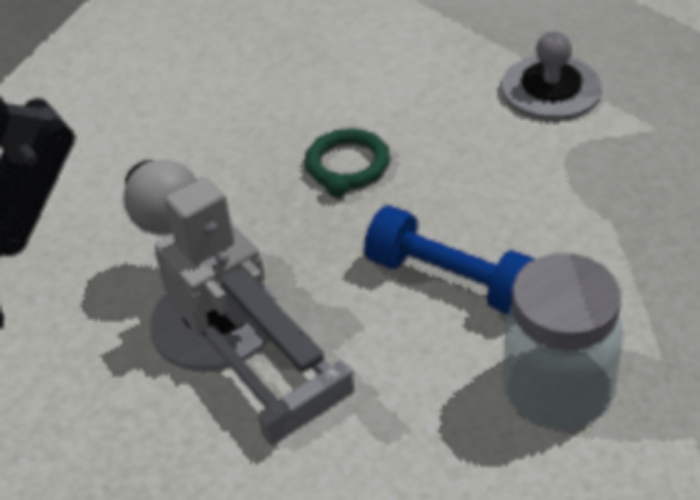

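The monitor is seated on the mount at (205,260), with the bar level from (225,280) to (310,355). The bystanders haven't moved and the robot is clear, so I'm handing in.

```bash
python3 -c "
from cell import order
print(order.finish_job())"
```

```text
the job is handed in; nothing more can be done
None
```

The job is handed in at about 38 s: the monitor is fully home on the empty stud with its handle down and locked, and the jar, teether and rattle look unmoved in the final picture. The hand-in gave no verdict.

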